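# Pin the hinged paper press shut

### The job

Close the lid of the wooden paper press fully, then lock it: take the long locking pin from its cradle and push it sideways through the holes in both metal lugs and the lid's tongue between them, until its handle is up against the lug, and let go. Leave the short pin, the paint bottle, the jar and the brush alone.

Things in the scene. Friction and masses are not known exactly. Their poses are not given: they have to be found in the camera images.
- press: Wooden paper press fixed to the table: base board 240 x 220, 30 high, hinged lid, two upright aluminium lugs at its front. Origin on the table under the middle of the lid; x to the hinge side, y along hinge and holes, z up. Hinge axis along y at x 92, z 32. Closed lid: x -88 to 88, y -100 to 100, flat top at z 50 (two strips 10 high from x = -20 back).
- stack (a point): Middle of the hole line, at press (-108, 0, 85), press's axes; the line runs level along y. 12.5 mm holes through two lugs (y -19 to -9 and 9 to 19, x -124 to -92, top z 101, fixed) and the lid's upright tongue (y -7 to 7, same outline). They line up only with the lid fully closed. Outer lug faces are 19 either side; the pin may enter from either side.
- lid (a joint): Lid angle in rad: 0 fully closed (against its stop), growing as the front edge rises; starts 0.45 to 0.85. The stiff hinge keeps the lid where it is left; a push of a few newtons down on its front edge closes it.
- lid_edge (a point): Point on the lid's flat top, 13 in from its front edge and 60 to the -y side of the tongue; a good place to push down. It moves with the lid, on an arc of radius 168 about the hinge axis: closed, it is at press (-75, -60, 50).
- long_pin: The pin to use, about 120 g. Black handle 70 long (x -38 to 32), 16 wide (y), 24 high (z); round steel shaft, diameter 10, 68 long, along +x to the tip at x 100, its last 10 tapered. Origin on the shaft's axis, in the handle. Starts level on a wooden cradle, axis 45 above the table; held from below at x -38 to -28 and 40 to 48, the handle's middle is free; lifts straight up.
- long_pin_tip (a point): Tip of the long pin's shaft, on its axis, 68 ahead of the shoulder.
- long_pin_shoulder (a point): Middle of the front face of the long pin's handle (pin x = 32), where the shaft begins; this face stops against the outer lug face when the pin is home, 19 from the middle of the holes.
- short_pin: A pin too short for this job, to be left on its cradle: same handle, origin and axes as the long pin and a like cradle, but its shaft is only 34 long (tip at x 66). The two cradles may be swapped from run to run.
- paint: Closed paint bottle, 52 in diameter, 140 high, standing; origin under its middle. Leave alone.
- jar: Closed glass jar, 56 in diameter, 60 high, standing; origin under its middle. Leave alone.
- brush: Paint brush lying on the table. Leave alone.

How it is judged (in metres and radians):
On the way, in this order (a step that is already met when the one before it is completed fails the run):
1. the lid is fully closed (value of joint lid below 0.03 rad), for 0.2 s.
2. the long pin is through both lugs and the tongue, its handle against the lug (value of joint lid below 0.03 rad and distance between long_pin_shoulder and stack below 0.0245 m and x of long_pin_tip in the frame of stack between -0.008 and 0.008 m and z of long_pin_tip in the frame of stack between -0.008 and 0.008 m and angle between the x axis of long_pin and the y axis of press, either way round below 0.15 rad), for 0.2 s.
At the end, for the whole second after the job is handed in: Lid under 0.03 rad; long pin through both lugs and the tongue: shoulder within about 5 mm of the outer lug face (under 24.5 mm from the middle of the holes), tip within 8 mm of the hole line across and in height, axis within 0.15 rad of it; at rest; other things within 4 cm of their start (all of step 2 and linear speed of long_pin below 0.02 m/s); the robot touches nothing.
It fails at once if the short pin is moved by more than 4 cm (distance of short_pin from where it was at the start of the episode above 0.04 m).
It fails at once if the paint bottle is moved by more than 4 cm (distance of paint from where it was at the start of the episode above 0.04 m).
It fails at once if the jar is moved by more than 4 cm (distance of jar from where it was at the start of the episode above 0.04 m).
It fails at once if the brush is moved by more than 4 cm (distance of brush from where it was at the start of the episode above 0.04 m).
It also fails if it takes over 58 s, if anything falls off the work surface, if the arm or the gripper's body presses on something with over 40 N, if the wrist force passes 120 N, or if a joint passes its speed limit or range.

### The arm

A 6-joint arm with a two-finger parallel gripper is mounted at the origin on the work surface. World frame = base frame: x ahead of the robot, y to its left, z up, the work surface at z = 0. Lengths are in mm, angles in rad, forces in N, time in s.
With the tool pointing down it reaches from about 350 to 800 mm from the base axis. Payload 7.3 kg.
Tool frame: the origin (TCP) lies on the centre line of the jaws, within the pads' length; the fingertips stand 14 mm ahead of it and the grasp point (between the pads) lies 5 mm behind it; z points along the fingers, y is the line along which they close (so a half turn about z gives the same grasp; the last joint's range is limited). The gripper opens to 85 mm and grips with 20 to 120 N. Pads are 22 mm wide; open, the fingers measure 114 mm over their backs; the gripper's body (76 mm by 85 mm) begins 54 mm behind the grasp point. The pads swing forward as they close: fully open they stand 13 mm farther back than shut.
Start: joints at [1.183, 0.342, 1.524, -0, 1.275, -0.146], TCP at [125.695, 509.749, 245.322] pointing down, gripper open.
Joint ranges: [-2.53, 2.53], [-0.77, 2.02], [0.04, 2.7], [-1, 4.14], [0.28, 2.66], [-3.11, 3.11]. Speed limits (rad/s): [2.57, 2.57, 3.14, 3.14, 3.14, 3.14].

### API

Orientations are given as [roll, pitch, yaw] about the fixed x, y, z axes, in that order (R = Rz(yaw) Ry(pitch) Rx(roll)).
In Python, from workcell import read_state, read_camera, finish_job gives the robot as it stands.
- The arm moves only by the tool drive_tool, never from a script. Its argument "moves" is a list of rows, each a list of 3 entries, a list of its own where there are three numbers: the shift along the world's x, y, z in m, then the turn, a rotation vector about the world's x, y, z in rad, then the opening, from 0 (shut) to 1 (fully open). A call has 1 to 8 rows; each row is the pose to reach, as a shift and turn from the pose commanded when the call began; what a row does not reach only later rows make up. A row lasts 1/8 s, in which the tool goes at most 62.5 mm and 10.7 degrees, less where a joint would pass 70% of its speed; a pose out of reach is approached as far as the arm can. A call with a gripper value outside its range is refused whole. The fingers move at their own pace and stop on an object; the grip force is fixed at half the most. Time passes only in rows, so rows that repeat a pose let the fingers close. It gives the time, the measured TCP pose, the force, the opening and the grip force at its end, in the units of the state.
- read_state(): the state, without advancing time (a new reading comes with each control period).
- read_camera(name): name is "scene" or "top" or "wrist"; returns a dict with "img" (400x640x3 uint8, red, green, blue), "z_map" (400x640 float32, mm along the optical axis (not along the pixel's ray), 0 where there is no reading), "vfov" (degrees; the focal length in pixels is half the picture's height over the tangent of half this angle, whatever the lens; pixels are square), "cx", "cy" (the principal point, pixels), "distortion" ([k1, k2, p1, p2, k3] as OpenCV has them; the pictures are not rectified), "world_to_cam" (4x4, takes a point from world to camera coordinates). Camera axes: x right, y down, z forward; pixel columns grow to the right and rows downward; lengths in mm; the calibration is good to about 2 mm. A picture is of the moment at which its call begins.
- finish_job(): hands the job in; it is judged then, once.
The state is a dict: "t": time; "qpos": joint angles; "joint_vel": joint speeds; "joint_efforts": joint torques, N m; "eef_pos": TCP position; "orientation": TCP orientation; "wrist_force": force on the tool from outside, world axes, zero at the start; "ft_torque": the same for the moment, N m; "opening": finger opening in mm; "gripper_force": force on a finger pad.
Only numpy, scipy, OpenCV 4.12 (cv2) and the standard library are available. Lean on these libraries where they do the work, as an engineer would, in place of code of your own. Each camera call takes 0.05 s, during which the arm holds its last target. There are 200 camera calls.

## Working session

There is one attempt and no reset: what is moved stays moved. The work goes in short steps, Python scripts to look and compute and a tool call to move; the robot and the scene stay as the last step left them, time stands still between calls to the robot, and variables do not carry over. Pictures are saved under pics/ and viewed, at most 10 in all, crops included, and the job is handed in when it is done.

Besides the shell and the picture viewer there is one more tool, called after ">>>" as a command line: name --argument value ..., lists and objects as JSON in quotes. drive_tool: Moves the arm, as the interface text tells. Its arguments: {"type":"object","properties":{"moves":{"type":"array","items":{"type":"array"}}},"required":["moves"]}

```bash
mkdir -p pics
cat > h.py <<'E'
import numpy as np, cv2
from workcell import *
def cam(n):
    c=read_camera(n); f=200/np.tan(np.radians(c['vfov']/2))
    c['K']=np.array([[f,0,c['cx']],[0,f,c['cy']],[0,0,1]]); c['D']=np.array(c['distortion']); return c
def cloud(c):
    v,u=np.mgrid[:400,:640]; p=np.stack([u.ravel(),v.ravel()],1).astype(np.float32)
    n=cv2.undistortPoints(p[:,None],c['K'],c['D'])[:,0]; z=c['z_map'].ravel()
    P=np.c_[n*z[:,None],z,np.ones(len(z))]; W=(P@np.linalg.inv(np.array(c['world_to_cam'])).T)[:,:3]
    W[z==0]=np.nan; return W.reshape(400,640,3)
def save(c,n): cv2.imwrite('pics/'+n,c['img'][:,:,::-1])
E
python3 - <<'E'
from h import *
t=cam('top'); s=cam('scene')
save(t,'top.png'); save(s,'scene.png')
np.save('top.npy',cloud(t)); np.save('scene.npy',cloud(s)); np.save('topimg.npy',t['img']);np.save('sceneimg.npy',s['img'])
print(read_state())
E
```

```text
{'t': 0.1, 'qpos': array([ 1.18302746e+00,  3.42644635e-01,  1.52492313e+00,  1.76344872e-05,
        1.27536138e+00, -1.45989406e-01]), 'joint_vel': array([-0.00084304, -0.00046051, -0.00397965,  0.0002543 , -0.00077978,
        0.00041248]), 'joint_efforts': array([ 2.29650090e-03, -4.34441721e+01, -2.46494687e+01, -2.20355200e-04,
        4.50295920e-03,  3.65496442e-05]), 'eef_pos': array([125.54425514, 509.43166737, 244.69922304]), 'orientation': array([-3.14027283e+00, -2.11105549e-04,  2.89980791e+00]), 'wrist_force': array([-0.23203631, -0.5869113 ,  0.53602451]), 'ft_torque': array([-0.09205012, -0.01648862,  0.00616008]), 'gripper_force': 0.0, 'opening': 85.09640491373005}
```

View pics/top.png

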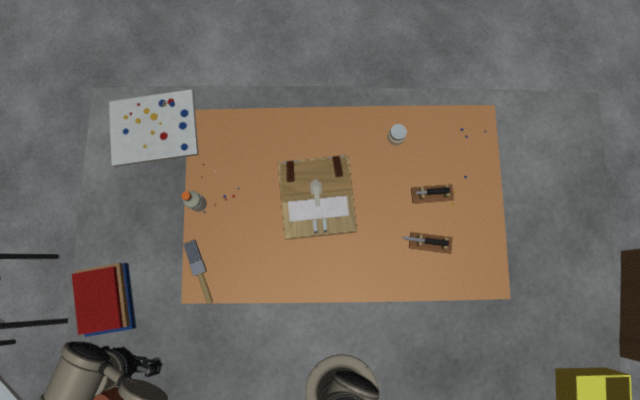

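View pics/scene.png

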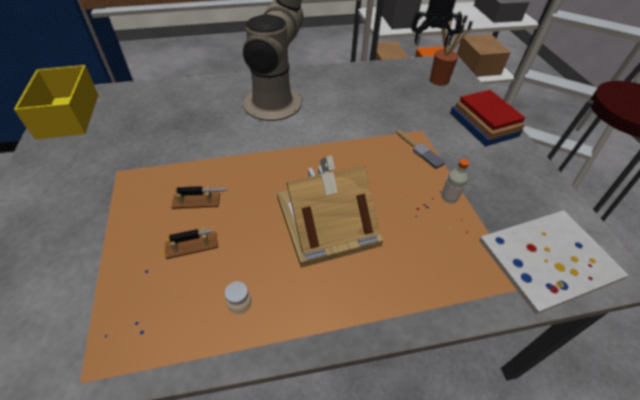

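The top view shows the press at (317,197), with its lugs at (315,226) and (324,226). The long pin's handle is at (432,241) with its tip at (404,238), pointing at the press. The short pin is at (433,192), the jar at (398,133), the bottle at (194,200) and the brush at (198,270).

Run:
```python
from h import *
W=np.load('top.npy'); I=np.load('topimg.npy').astype(int)
def reg(r0,r1,c0,c1): return W[r0:r1,c0:c1].reshape(-1,3), I[r0:r1,c0:c1].reshape(-1,3)
for nm,b in (('long',(230,255,400,458)),('short',(180,206,405,458))):
    P,C=reg(*b); m=(C.max(1)<60)&(P[:,2]>40)
    Q=P[m]; c,(w,h),a=cv2.minAreaRect(Q[:,:2].astype(np.float32)); print(nm,m.sum(),Q.mean(0),c,w,h,a,np.percentile(Q[:,2],[10,50,90]))
    m=(C.min(1)>85)&(P[:,2]>36); print(' shaft',m.sum(),P[m].mean(0) if m.any() else'', P[m][P[m][:,1].argmax()] if m.any() else '')
    vx=cv2.fitLine(Q[:,:2].astype(np.float32),cv2.DIST_L2,0,.01,.01).ravel();print(vx)
P,C=reg(150,245,270,362); m=(P[:,2]>20)
Q=P[m]
m=(Q[:,2]>22)&(Q[:,2]<38); B=Q[m]; print('base',cv2.minAreaRect(B[:,:2].astype(np.float32)))
P,C=reg(212,240,305,335); m=(P[:,2]>80)&(P[:,2]<112)&(P[:,0]<P[:,0].max()); 
for r in range(216,238,2):
  print(r,[ '%d,%d,%d'%tuple(W[r,c]) for c in range(310,332,2)])
```

```text
long 124 [ 440.51137116 -272.42232663   54.83737967] (441.0978698730469, -273.0262451171875) 67.10457611083984 14.643868446350098 82.14540100097656 [48.86221211 55.49071665 58.8629035 ]
 shaft 77 [ 448.71075584 -210.38917876   46.89059917] [ 453.06210862 -172.14681729   49.10798146]
[ 1.3569075e-01  9.9075127e-01  4.4051138e+02 -2.7242233e+02]
short 126 [ 593.34883773 -281.302847     55.12207382] (595.2379760742188, -281.3551025390625) 18.501079559326172 65.91690826416016 5.627971649169922 [49.85054181 55.71782266 59.89160478]
 shaft 37 [ 589.88281165 -235.18386138   47.12075324] [ 587.03917745 -216.65855397   46.16205716]
[ 9.7298183e-02 -9.9525529e-01  5.9334882e+02 -2.8130286e+02]
base ((576.1890869140625, 84.51980590820312), (240.90419006347656, 220.58648681640625), 6.752391815185547)
216 ['514,102,33', '514,96,27', '513,90,35', '514,84,30', '515,78,27', '515,72,28', '514,65,31', '514,59,31', '515,53,31', '514,47,34', '515,41,32']
218 ['507,101,36', '507,95,34', '507,89,34', '507,83,34', '508,77,32', '508,71,34', '508,65,31', '509,59,29', '509,53,28', '509,47,26', '508,41,33']
22
[... 645 characters left out ...]
, '470,81,98', '478,77,29', '478,71,30', '478,65,28', '470,58,100', '470,53,98', '478,47,29', '478,41,29']
230 ['471,101,31', '472,95,29', '464,87,101', '464,81,101', '472,77,30', '472,71,27', '472,65,27', '464,58,100', '465,53,93', '472,47,29', '472,41,28']
232 ['465,101,30', '465,95,29', '461,87,75', '461,82,70', '466,77,26', '466,71,26', '466,65,25', '465,59,43', '465,53,41', '466,47,32', '466,41,31']
234 ['459,101,28', '459,95,31', '459,89,30', '459,83,33', '460,77,30', '460,71,29', '460,65,27', '460,59,30', '460,53,28', '460,47,26', '461,40,24']
236 ['453,101,29', '454,95,27', '454,89,20', '455,83,17', '456,77,8', '457,71,0', '456,65,3', '457,59,-1', '457,53,0', '457,46,0', '458,40,-4']
```

Run:
```python
from h import *
W=np.load('scene.npy'); I=np.load('sceneimg.npy').astype(int)
P=W.reshape(-1,3);C=I.reshape(-1,3)
m=(P[:,2]>48)&(P[:,2]<70)&(C.max(1)<60)&(P[:,0]>300)&(P[:,0]<800)&(P[:,1]<-150)&(P[:,1]>-600)
Q=P[m]
for nm,s in (('a',Q[:,0]<500),('b',Q[:,0]>=500)):
    q=Q[s]; print(nm,len(q)); 
    if len(q): print(q.mean(0),cv2.minAreaRect(q[:,:2].astype(np.float32)),cv2.fitLine(q[:,:2].astype(np.float32),cv2.DIST_L2,0,.01,.01).ravel())
m=(P[:,2]>22)&(P[:,2]<36)&(P[:,0]>300)&(P[:,0]<800)&(abs(P[:,1])<220)
print(cv2.minAreaRect(P[m][:,:2].astype(np.float32)))
```

```text
a 120
[ 448.80522242 -272.01666378   54.50241328] ((447.3569030761719, -272.2126159667969), (64.2690200805664, 13.963186264038086), 82.65410614013672) [ 9.1611579e-02  9.9579483e-01  4.4880524e+02 -2.7201666e+02]
b 161
[ 602.49758806 -281.78426103   54.70253002] ((600.3728637695312, -281.85382080078125), (15.655224800109863, 65.55322265625), 6.927418231964111) [ 1.0065369e-01 -9.9492151e-01  6.0249756e+02 -2.8178427e+02]
((617.6632690429688, -27.950729370117188), (275.5326843261719, 413.0792236328125), 17.62125015258789)
```

>>> drive_tool --moves '[[[0.05,-0.06,0.03],[0,0,-0.17],0],[[0.09,-0.1,0.06],[0,0,-0.34],0],[[0.13,-0.15,0.07],[0,0,-0.51],0],[[0.17,-0.2,0.07],[0,0,-0.68],0],[[0.21,-0.25,0.07],[0,0,-0.85],0],[[0.25,-0.29,0.07],[0,0,-1.02],0],[[0.29,-0.34,0.07],[0,0,-1.21],0],[[0.32,-0.38,0.07],[0,0,-1.21],0]]'

```text
t: 1.1
eef_pos: [440.8, 135.4, 315.1]
orientation: [-3.141, -0.0, 1.688]
wrist_force: [-0.6, 0.8, -0.3]
opening: 0.2
gripper_force: 0.0
```

Run:
```python
from h import *
c=cam('wrist'); save(c,'w1.png'); W=cloud(c); np.save('w1.npy',W)
T=np.load('top.npy')
for P in (W.reshape(-1,3),T.reshape(-1,3)):
  o=np.array([585.3,82.7]); R=np.array([[.993,-.118],[.118,.993]]); L=(P[:,:2]-o)@R
  for x in range(-110,100,20):
    m=(abs(L[:,0]-x)<6)&(abs(L[:,1]+68)<15); print(x,m.sum(),np.round(np.percentile(P[m,2],[5,50,95])) if m.any() else '')
print(read_state()['eef_pos'],read_state()['orientation'])
```

```text
-110 118 [30. 31. 33.]
-90 142 [30. 31. 32.]
-70 139 [32. 33. 34.]
-50 141 [32. 33. 35.]
-30 292 [ 32. 157. 166.]
-10 182 [ 33. 150. 156.]
10 72 [130. 135. 139.]
30 12 [118. 123. 128.]
50 0 
70 67 [76. 87. 93.]
90 100 [60. 73. 80.]
-110 39 [25. 29. 35.]
-90 37 [25. 29. 32.]
-70 40 [26. 31. 36.]
-50 39 [28. 30. 36.]
-30 85 [ 27. 157. 165.]
-10 37 [143. 149. 155.]
10 33 [126. 131. 137.]
30 38 [110. 122. 128.]
50 31 [ 91. 107. 112.]
70 32 [74. 88. 96.]
90 27 [57. 73. 78.]
[444.85762984 129.78142879 314.6853101 ] [3.14012737 0.00421753 1.68433442]
```

View pics/w1.png

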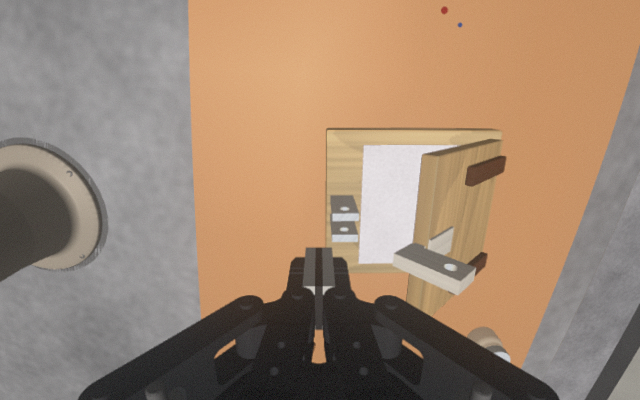

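The wrist view shows the lugs at (344,207) and (344,231), with the lid standing open and its tongue at (435,265). The lid angle is about 0.73.

>>> drive_tool --moves '[[[0.05,-0.04,0],[0,0,0],0],[[0.09,-0.08,0],[0,0,0],0],[[0.135,-0.117,0],[0,0,0],0],[[0.135,-0.117,-0.05],[0,0,0],0],[[0.135,-0.117,-0.1],[0,0,0],0],[[0.135,-0.117,-0.125],[0,0,0],0],[[0.135,-0.117,-0.125],[0,0,0],0]]'

```text
t: 2.02
eef_pos: [573.5, 20.6, 188.1]
orientation: [-3.136, -0.001, 1.69]
wrist_force: [-0.5, -0.4, 1.2]
opening: -0.5
gripper_force: 0.0
```

>>> drive_tool --moves '[[[-0.005,-0.001,-0.015],[0,0,0],0],[[-0.013,-0.002,-0.027],[0,0,0],0],[[-0.02,-0.002,-0.038],[0,0,0],0],[[-0.026,-0.003,-0.048],[0,0,0],0],[[-0.033,-0.004,-0.06],[0,0,0],0],[[-0.039,-0.005,-0.072],[0,0,0],0],[[-0.044,-0.006,-0.084],[0,0,0],0],[[-0.044,-0.006,-0.084],[0,0,0],0]]'

```text
t: 3.02
eef_pos: [529.8, 14.1, 105.0]
orientation: [-3.139, -0.0, 1.69]
wrist_force: [1.0, 0.1, 0.1]
opening: 0.1
gripper_force: 0.0
```

>>> drive_tool --moves '[[[-0.002,0,-0.01],[0,0,0],0],[[-0.004,0,-0.018],[0,0,0],0],[[-0.005,0,-0.026],[0,0,0],0],[[-0.006,0,-0.034],[0,0,0],0],[[-0.006,0,-0.038],[0,0,0],0],[[-0.006,0,-0.041],[0,0,0],0],[[-0.006,0,-0.043],[0,0,0],0],[[-0.006,0,-0.043],[0,0,0],0]]'

```text
t: 4.03
eef_pos: [524.7, 14.4, 64.0]
orientation: [-3.142, -0.0, 1.69]
wrist_force: [-3.1, -0.7, 7.5]
opening: 0.2
gripper_force: 4.1
```

>>> drive_tool --moves '[[[0,0,-0.002],[0,0,0],0],[[0,0,-0.004],[0,0,0],0],[[0,0,-0.004],[0,0,0],0],[[0,0,-0.004],[0,0,0],0]]'

```text
t: 4.53
eef_pos: [524.9, 14.4, 63.7]
orientation: [3.14, 0.001, 1.69]
wrist_force: [-15.8, 0.7, 43.0]
opening: -0.0
gripper_force: 21.3
```

>>> drive_tool --moves '[[[0,0,0.06],[0,0,0],0],[[0,0,0.11],[0,0,0],0.2],[[-0.02,0.05,0.16],[0,0,0],0.2],[[-0.047,0.1,0.19],[0,0,0],0.2],[[-0.047,0.1,0.19],[0,0,0],0.2],[[-0.047,0.1,0.19],[0,0,0],0.2],[[-0.047,0.1,0.19],[0,0,0],0.2]]'

```text
t: 5.4
eef_pos: [478.0, 113.4, 248.1]
orientation: [-3.14, 0.0, 1.689]
wrist_force: [0.4, -0.5, -0.5]
opening: 17.6
gripper_force: 0.0
```

Run:
```python
from h import *
c=cam('wrist'); save(c,'w2.png'); W=cloud(c); np.save('w2.npy',W)
s=read_state(); print(s['eef_pos'],s['orientation'])
P=W.reshape(-1,3)
m=(P[:,2]>95)&(P[:,2]<108)&(abs(P[:,0]-478)<40)&(abs(P[:,1]-70)<40)
Q=P[m]; print(m.sum(),Q[:,2].mean(),cv2.minAreaRect(Q[:,:2].astype(np.float32)))
# the three blocks
yaw=.118; R=np.array([[np.cos(yaw),-np.sin(yaw)],[np.sin(yaw),np.cos(yaw)]]); L=(Q[:,:2]-[478,70])@R
h,e=np.histogram(L[:,1],np.arange(-30,31,1)); print(list(zip(e.astype(int),h)))
h,e=np.histogram(L[:,0],np.arange(-30,31,1)); print(list(zip(e.astype(int),h)))
m=(P[:,2]>24)&(P[:,2]<36)&(P[:,0]>440)&(P[:,0]<720)&(abs(P[:,1]-80)<150)
print(cv2.minAreaRect(P[m][:,:2].astype(np.float32)))
m=(P[:,2]>46)&(P[:,2]<55)&(P[:,0]>440)&(P[:,0]<720)&(abs(P[:,1]-80)<150)
print(m.sum(),cv2.minAreaRect(P[m][:,:2].astype(np.float32)),P[m][:,2].mean())
```

```text
[478.08579991 113.24682421 248.08290735] [-3.13966283e+00  1.88927827e-04  1.68850227e+00]
1234 101.77863397072173 ((481.5067443847656, 71.72219848632812), (32.156951904296875, 39.14716720581055), 7.490289688110352)
[(np.int64(-30), np.int64(0)), (np.int64(-29), np.int64(0)), (np.int64(-28), np.int64(0)), (np.int64(-27), np.int64(0)), (np.int64(-26), np.int64(0)), (np.int64(-25), np.int64(0)), (np.int64(-24), np.int64(0)), (np.int64(-23), np.int64(0)), (np.int64(-22), np.int64(0)), (np.int64(-21), np.int64(0)), (np.int64(-20), np.int64(0)), (np.int64(-19), np.int64(7)), (np.int64(-18), np.int64(26)), (np.int64(-17), np.int64(33)), (np.int64(-16), np.int64(29)), (np.int64(-15), np.int64(30)), (np.int64(-14), np.int64(30)), (np.int64(-13), np.int64(25)), (np.int64(-12), np.int64(34)), (np.int64(-11), np.int64(23)), (np.int64(-10), np.int64(33)), (np.int64(-9), np.int64(41)), (np.int64(-8), np.int64(40)), (np.int64(-7), np.int64(2)), (np.int64(-6), np.int64(31)), (np.int64(-5), np.int64(31)), (np.int64(-4), np.int64(29)), (np.int64(-3), np.int64(33)), (np.int64(-2), np.int64(24)), (np.i
[... 2206 characters left out ...]
p.int64(41)), (np.int64(14), np.int64(39)), (np.int64(15), np.int64(37)), (np.int64(16), np.int64(38)), (np.int64(17), np.int64(39)), (np.int64(18), np.int64(39)), (np.int64(19), np.int64(8)), (np.int64(20), np.int64(0)), (np.int64(21), np.int64(0)), (np.int64(22), np.int64(0)), (np.int64(23), np.int64(0)), (np.int64(24), np.int64(0)), (np.int64(25), np.int64(0)), (np.int64(26), np.int64(0)), (np.int64(27), np.int64(0)), (np.int64(28), np.int64(0)), (np.int64(29), np.int64(0))]
((578.33349609375, 84.47079467773438), (240.1339569091797, 217.97781372070312), 6.72857666015625)
20137 ((571.0009765625, 82.51988983154297), (211.57965087890625, 200.6197052001953), 7.0397629737854) 51.22284636602183
```

View pics/w2.png

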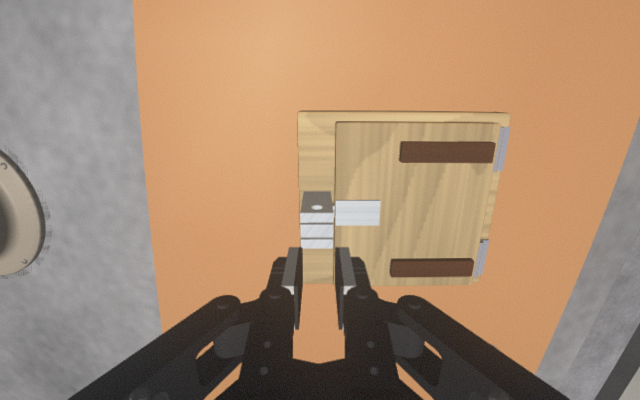

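The lid is shut: the tongue sits flush between the lugs at (317,205) to (317,243). Next I go to the pin.

>>> drive_tool --moves '[[[0,-0.06,0],[0,0,-0.1],1],[[-0.01,-0.12,0],[0,0,-0.22],1],[[-0.02,-0.18,0],[0,0,-0.22],1],[[-0.03,-0.24,0],[0,0,-0.22],1],[[-0.036,-0.3,0],[0,0,-0.22],1],[[-0.036,-0.32,-0.02],[0,0,-0.22],1],[[-0.036,-0.32,-0.02],[0,0,-0.22],1],[[-0.036,-0.32,-0.02],[0,0,-0.22],1]]'

```text
t: 6.45
eef_pos: [441.7, -205.7, 229.1]
orientation: [-3.141, -0.001, 1.469]
wrist_force: [0.1, -0.3, 0.1]
opening: 85.3
gripper_force: 0.0
```

Run:
```python
from h import *
c=cam('wrist'); save(c,'w3.png'); W=cloud(c); np.save('w3.npy',W)
s=read_state(); print(s['eef_pos'],s['orientation'])
P=W.reshape(-1,3);C=c['img'].reshape(-1,3).astype(int)
m=(P[:,2]>50)&(P[:,2]<65)&(abs(P[:,0]-442)<40)&(abs(P[:,1]+272)<60)
Q=P[m]; print(m.sum(),Q[:,2].mean(),cv2.minAreaRect(Q[:,:2].astype(np.float32)),cv2.fitLine(Q[:,:2].astype(np.float32),cv2.DIST_L2,0,.01,.01).ravel())
m=(P[:,2]>42)&(P[:,2]<54)&(abs(P[:,0]-450)<25)&(P[:,1]>-228)&(P[:,1]<-150)
Q=P[m]; print(m.sum(),Q[:,2].max(),cv2.minAreaRect(Q[:,:2].astype(np.float32)),cv2.fitLine(Q[:,:2].astype(np.float32),cv2.DIST_L2,0,.01,.01).ravel())
```

```text
[ 442.01813821 -205.33633253  229.47368253] [ 3.14153654e+00 -2.59038252e-04  1.47006491e+00]
979 56.77778137114463 ((443.9587707519531, -260.2908935546875), (95.7878646850586, 15.98774528503418), 84.12081909179688) [ 1.1214051e-01  9.9369234e-01  4.4293628e+02 -2.6574570e+02]
553 52.41635155828595 ((447.6656494140625, -199.93663024902344), (55.95683670043945, 31.61158561706543), 89.862060546875) [ 1.6115376e-01  9.8692930e-01  4.4972629e+02 -2.0383792e+02]
```

View pics/w3.png

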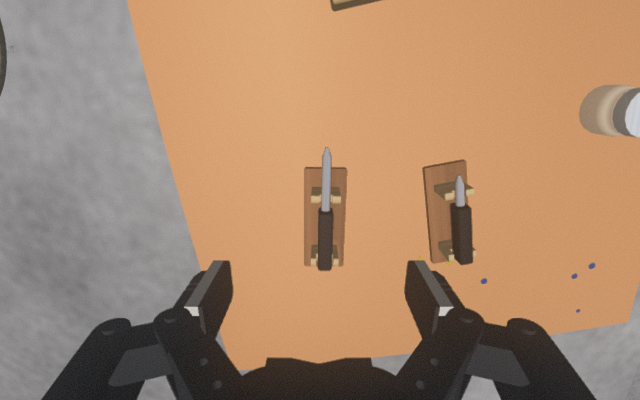

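The long pin points up the image, with its handle at (325,208) to (325,270) and its tip at (326,148). The short pin is on the right at (460,230).

Run:
```python
from h import *
W=np.load('w3.npy');I=cv2.imread('pics/w3.png').astype(int)
P=W[140:275,300:350].reshape(-1,3);C=I[140:275,300:350].reshape(-1,3)
m=(P[:,2]>54)&(C.max(1)<70);Q=P[m]
print(m.sum(),Q[:,2].mean(),Q.mean(0),cv2.minAreaRect(Q[:,:2].astype(np.float32)))
for r in range(146,274,4):
  d=W[r,300:350]; k=d[:,2]>(53 if r>212 else 46) 
  k&=abs(d[:,0]-445)<12
  print(r,np.round(d[k].mean(0),1) if k.any() else '',k.sum())
```

```text
13 56.111879813522464 [ 444.9606559  -246.00247631   56.11187981] ((443.5771484375, -259.51885986328125), (40.19699478149414, 13.204460144042969), 81.32292938232422)
146  0
150 [ 453.9 -174.8   47.9] 5
154 [ 453.  -178.8   48. ] 8
158 [ 452.1 -182.5   49.8] 9
162 [ 452.2 -186.7   49.5] 10
166 [ 451.8 -190.9   49.5] 10
170 [ 450.9 -194.9   49.8] 9
174 [ 450.5 -199.2   49.7] 9
178 [ 450.1 -203.4   50. ] 9
182 [ 449.7 -207.5   50.5] 9
186 [ 449.3 -212.    49.8] 9
190 [ 448.8 -216.3   50.1] 8
194 [ 448.5 -220.8   49.6] 9
198 [ 446.8 -225.2   49.2] 14
202 [ 443.8 -229.6   49. ] 14
206 [ 446.7 -234.2   49.7] 10
210 [ 445.7 -238.9   49.1] 11
214 [ 445.9 -240.6   56.7] 14
218 [ 444.5 -244.6   57.7] 14
222 [ 444.5 -249.3   57.5] 15
226 [ 444.1 -253.8   57.6] 15
230 [ 443.7 -258.4   57.8] 15
234 [ 443.2 -263.1   57.7] 15
238 [ 442.8 -267.9   57.7] 15
242 [ 442.3 -272.6   57.8] 15
246 [ 441.8 -277.5   57.6] 15
250 [ 440.8 -282.1   58. ] 14
254 [ 440.4 -287.1   58. ] 14
258 [ 440.5 -292.    58.2] 13
262 [ 440.  -297.3   57.8] 13
266 [ 440.  -302.3   57.9] 12
270 [ 439.  -307.5   57.8] 11
```

>>> drive_tool --moves '[[[0,-0.05,0],[0,0,-0.015],1],[[0,-0.067,-0.05],[0,0,-0.015],1],[[0,-0.067,-0.1],[0,0,-0.015],1],[[0,-0.067,-0.14],[0,0,-0.015],1],[[0,-0.067,-0.17],[0,0,-0.015],1],[[0,-0.067,-0.185],[0,0,-0.015],1],[[0,-0.067,-0.185],[0,0,-0.015],1],[[0,-0.067,-0.185],[0,0,-0.015],1]]'

```text
t: 7.5
eef_pos: [442.8, -273.1, 45.6]
orientation: [3.139, 0.001, 1.455]
wrist_force: [0.7, -0.5, 1.0]
opening: 85.0
gripper_force: 0.0
```

>>> drive_tool --moves '[[[0,0,0],[0,0,0],0.6],[[0,0,0],[0,0,0],0.3],[[0,0,0],[0,0,0],0],[[0,0,0],[0,0,0],0],[[0,0,0],[0,0,0],0],[[0,0,0],[0,0,0],0]]'

```text
t: 8.25
eef_pos: [442.0, -272.8, 44.6]
orientation: [3.141, 0.0, 1.455]
wrist_force: [-0.5, 0.9, 4.6]
opening: 14.9
gripper_force: 58.7
```

>>> drive_tool --moves '[[[0,0,0.03],[0,0,0],0],[[0,0,0.07],[0,0,0],0],[[0.01,0.03,0.07],[0,0,0.1],0],[[0.02,0.08,0.07],[0,0,0.235],0],[[0.04,0.13,0.07],[0,0,0.235],0],[[0.057,0.17,0.06],[0,0,0.235],0],[[0.057,0.194,0.04],[0,0,0.235],0],[[0.057,0.194,0.04],[0,0,0.235],0]]'

```text
t: 9.25
eef_pos: [497.5, -76.9, 82.7]
orientation: [-3.138, -0.002, 1.693]
wrist_force: [-0.2, -0.9, -1.1]
opening: 14.9
gripper_force: 58.8
```

>>> drive_tool --moves '[[[0,0,0],[0,0,0],0],[[0,0,0],[0,0,0],0]]'

```text
t: 9.5
eef_pos: [499.3, -79.9, 84.9]
orientation: [3.14, 0.001, 1.688]
wrist_force: [-0.5, -0.2, -0.5]
opening: 15.1
gripper_force: 58.8
```

Run:
```python
from h import *
c=cam('wrist'); W=cloud(c); np.save('w4.npy',W); save(c,'w4.png')
s=read_state(); print(s['eef_pos'],s['orientation'])
w=np.array(c['world_to_cam']); 
for p in ([481,71.5,85],[499.4,-79.3,85],list(s['eef_pos'])):
    print(p,cv2.projectPoints(np.array([p],float),cv2.Rodrigues(w[:3,:3])[0],w[:3,3],c['K'],c['D'])[0].ravel())
```

```text
[499.213943   -79.86743094  84.88020151] [3.14038650e+00 6.57851201e-04 1.68837471e+00]
[481, 71.5, 85] [ 315.57833984 -105.97713957]
[499.4, -79.3, 85] [317.75643118 276.02729155]
[np.float64(499.21394299966954), np.float64(-79.86743094026558), np.float64(84.88020150772515)] [317.24492627 276.84317779]
```

View pics/w4.png

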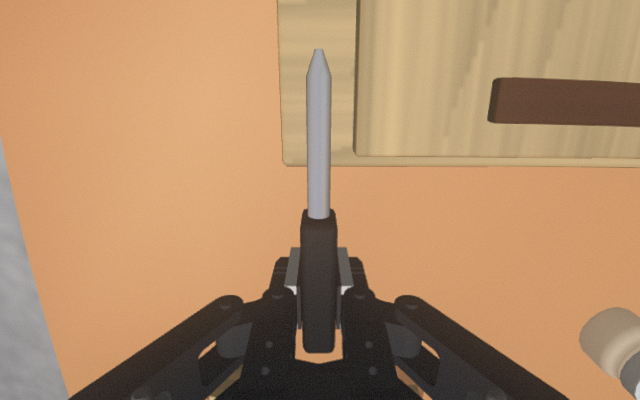

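The pin is held straight, with its shaft along column 318 and the tip at (318,50). The lugs are out of view above. I'll measure the shaft against the lugs with this same camera and orientation, so the calibration bias cancels.

Run:
```python
from h import *
W=np.load('w4.npy'); yaw=.1195; R=np.array([[np.cos(yaw),-np.sin(yaw)],[np.sin(yaw),np.cos(yaw)]])
A=[]
for r in range(85,205,6):
  d=W[r,300:340]; d=d[(d[:,2]>80)&(d[:,2]<100)]
  A.append(np.r_[d[:,:2].min(0)/2+d[:,:2].max(0)/2,np.percentile(d[:,2],85)])
A=np.array(A); L=(A[:,:2]-[481.3,71.6])@R
print(np.polyfit(L[:,1],L[:,0],1),np.polyfit(L[:,1],A[:,2],1),L[[0,-1]],A[[0,-1],2])
for r in (46,48,50,52,56): 
  d=W[r,310:328]; d=d[(d[:,2]>70)]; print(r,((d[:,:2]-[481.3,71.6])@R).mean(0) if len(d) else '')
for r in (222,235): d=W[r,308:330]; print(np.median(d[:,2]))
W=np.load('w2.npy');P=W.reshape(-1,3)
L=(P[:,:2]-[481.3,71.6])@R
m=(abs(L[:,0])<25)&(abs(L[:,1])<30)&(P[:,2]>97)&(P[:,2]<106)
for a,b in((-19,-9),(-7,7),(9,19)):
  k=m&(L[:,1]>a+1.5)&(L[:,1]<b-1); print(a,np.percentile(L[k,0],[.5,99.5]),np.median(P[k,2]))
for z0 in (85,):
  pass
```

```text
[4.61666584e-05 4.69212659e-01] [-3.05894962e-03  9.08044623e+01] [[   0.58136808  -64.4130231 ]
 [   0.54493814 -110.73913458]] [91.07115953 91.06398713]
46 
48 
50 [  0.38633508 -51.83735704]
52 [  0.57698171 -52.47921943]
56 [  0.56817596 -54.0052669 ]
94.86604017950924
98.27701715283946
-19 [-15.42493852  15.51403534] 102.11121265205293
-7 [-15.2339749   15.34391709] 102.14595793935786
9 [-15.81469197  16.10554114] 102.19367359353106
```

>>> drive_tool --moves '[[[-0.0012,0.006,-0.0003],[0,0,0],0],[[-0.0019,0.012,-0.0003],[0,0,0],0],[[-0.0026,0.018,-0.0003],[0,0,0],0],[[-0.0033,0.024,-0.0003],[0,0,0],0],[[-0.004,0.03,-0.0003],[0,0,0],0],[[-0.0047,0.035,-0.0003],[0,0,0],0],[[-0.0053,0.04,-0.0003],[0,0,0],0],[[-0.0053,0.04,-0.0003],[0,0,0],0]]'

```text
t: 10.55
eef_pos: [493.5, -38.4, 84.0]
orientation: [-3.142, 0.0, 1.69]
wrist_force: [-0.4, -0.1, -2.2]
opening: 15.3
gripper_force: 58.8
```

>>> drive_tool --moves '[[[-0.0006,0.005,0],[0,0,0],0],[[-0.0012,0.01,0],[0,0,0],0],[[-0.0018,0.015,0],[0,0,0],0],[[-0.0024,0.02,0],[0,0,0],0],[[-0.003,0.025,0],[0,0,0],0],[[-0.0036,0.03,0],[0,0,0],0],[[-0.0036,0.03,0],[0,0,0],0]]'

```text
t: 11.42
eef_pos: [489.9, -8.4, 84.0]
orientation: [3.142, -0.0, 1.69]
wrist_force: [-0.2, 0.9, -1.2]
opening: 14.9
gripper_force: 58.8
```

>>> drive_tool --moves '[[[-0.0006,0.005,0],[0,0,0],0],[[-0.0012,0.01,0],[0,0,0],0],[[-0.0018,0.015,0],[0,0,0],0],[[-0.0024,0.02,0],[0,0,0],0],[[-0.003,0.025,0],[0,0,0],0],[[-0.0032,0.027,0],[0,0,0],0],[[-0.0032,0.027,0],[0,0,0],0]]'

```text
t: 12.3
eef_pos: [486.8, 18.4, 84.0]
orientation: [3.142, 0.0, 1.69]
wrist_force: [0.9, 0.2, -1.4]
opening: 15.0
gripper_force: 58.8
```

>>> drive_tool --moves '[[[-0.0001,0.001,0],[0,0,0],0],[[-0.0002,0.002,0],[0,0,0],0],[[-0.0003,0.003,0],[0,0,0],0],[[-0.0003,0.003,0],[0,0,0],0]]'

```text
t: 12.8
eef_pos: [486.7, 19.6, 84.1]
orientation: [3.142, 0.003, 1.69]
wrist_force: [-0.5, -9.2, -2.2]
opening: 14.6
gripper_force: 58.7
```

>>> drive_tool --moves '[[[-0.0003,0.001,0],[0,0,0],0],[[-0.0003,0.001,0],[0,0,0],0.3],[[-0.0003,0.001,0],[0,0,0],0.7],[[-0.0003,0.001,0],[0,0,0],1],[[-0.0003,0.001,0],[0,0,0],1],[[-0.0003,0.001,0],[0,0,0],1],[[-0.0003,0.001,0],[0,0,0],1]]'

```text
t: 13.68
eef_pos: [486.2, 22.3, 84.0]
orientation: [3.141, -0.0, 1.69]
wrist_force: [0.5, -0.2, 0.4]
opening: 85.4
gripper_force: 0.0
```

>>> drive_tool --moves '[[[0,0,0.03],[0,0,0],1],[[0,0,0.08],[0,0,0],1],[[0,0.02,0.13],[0,0,0],1],[[0,0.06,0.17],[0,0,0],1],[[0,0.09,0.17],[0,0,0],1],[[0,0.09,0.17],[0,0,0],1],[[0,0.09,0.17],[0,0,0],1]]'

```text
t: 14.55
eef_pos: [485.9, 111.8, 253.6]
orientation: [-3.141, 0.0, 1.69]
wrist_force: [-0.6, -0.3, 0.0]
opening: 85.4
gripper_force: 0.0
```

Run:
```python
from h import *
c=cam('wrist'); save(c,'w5.png'); W=cloud(c); yaw=.1195; R=np.array([[np.cos(yaw),-np.sin(yaw)],[np.sin(yaw),np.cos(yaw)]])
P=W.reshape(-1,3); L=(P[:,:2]-[481.3,71.6])@R
for y in range(-100,64,6):
  m=(abs(L[:,1]-y)<1)&(abs(L[:,0])<8); print(y,m.sum(),np.round(np.median(P[m,2]),1) if m.any() else '',end='; ')
s=read_state(); print(s['eef_pos'],s['wrist_force'])
```

```text
-100 0 ; -94 0 ; -88 11 90.7; -82 20 91.5; -76 16 91.5; -70 26 91.8; -64 19 92.9; -58 21 93.3; -52 23 93.8; -46 24 94.4; -40 20 94.9; -34 21 95.4; -28 24 95.9; -22 6 96.3; -16 30 102.1; -10 46 101.7; -4 28 102.0; 2 33 102.1; 8 12 98.6; 14 31 102.4; 20 71 91.5; 26 27 91.8; 32 31 89.6; 38 38 32.0; 44 34 32.1; 50 1149 319.1; 56 28 31.9; 62 20 31.1; [486.00298802 111.55962005 253.52293794] [-0.13970905 -0.3832429  -0.36295339]
```

View pics/w5.png

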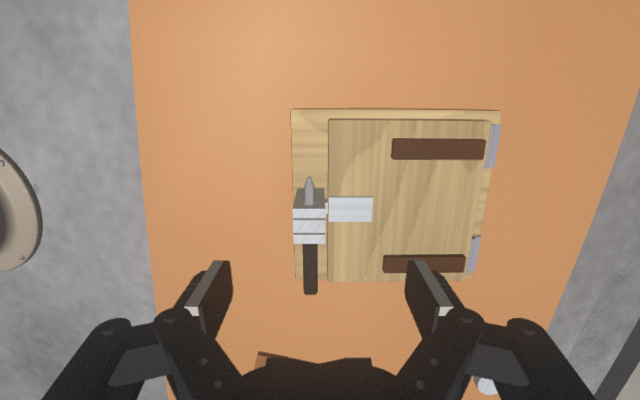

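The pin is through all three holes at (310,175) to (310,240), and the handle is near the lug. I'll check the seating more precisely.

Run:
```python
from h import *
c=cam('wrist'); W=cloud(c); yaw=.1195; R=np.array([[np.cos(yaw),-np.sin(yaw)],[np.sin(yaw),np.cos(yaw)]])
P=W.reshape(-1,3); L=(P[:,:2]-[481.3,71.6])@R
b=(abs(L[:,0])<12)
m=b&(P[:,2]>78)&(P[:,2]<120)&(L[:,1]<60)
print(np.sort(L[m&(L[:,1]<0),1])[:12:4],np.sort(L[m,1])[::-1][:20:4])
for y in np.arange(-25,-14,1): k=m&(abs(L[:,1]-y)<.5)&(abs(L[:,0])<6); print(y,np.sort(P[k,2])[::3].round(1))
for y in np.arange(20,50,3): k=(P[:,2]<110)&(P[:,2]>75)&(abs(L[:,1]-y)<1.5)&(abs(L[:,0])<12); print(y,k.sum(),np.r_[L[k,0].mean(),P[k,2].max()].round(1) if k.any() else '')
```

```text
[-88.78105018 -87.67147146 -87.34680135] [48.10396835 47.25284624 46.50754974 45.50864779 44.67024119]
-25 [94.8 96.1 96.6]
-24 [95.2 95.8 96.  96.7]
-23 [95.8 95.9 96.8]
-22 []
-21 []
-20 []
-19 [101.2 101.6 101.8 102.3]
-18 [101.2 101.6 102.1 102.4]
-17 [101.4 102.  102.2 102.8]
-16 [101.5 101.9 102.5]
-15 [101.1 102.2 102.5 102.6]
20 180 [ -0.3 104.1]
23 28 [ 0.1 93.8]
26 25 [ 0.3 93.9]
29 25 [ 0. 94.]
32 28 [ 0.  94.6]
35 30 [-0.4 94.8]
38 27 [ 0.5 94.4]
41 24 [ 0.3 94.2]
44 20 [ 0.5 93. ]
47 13 [ 0. 93.]
```

```bash
python3 -c "
from workcell import *
print(finish_job())"
```

```text
the job is handed in; nothing more can be done
None
```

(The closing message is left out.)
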